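# Spin-check a wheel bearing and brake the wheel on its mark

## Task

Check that the aluminium wheel runs freely on its blue bearing stand: with the fingers, without gripping anything, flick one of its black studs so that it spins counter-clockwise seen from above, then keep off it for at least one full turn. As the red mark then comes up to the green sector, press a fingertip on the flat of the wheel to brake it, so that it stops at this one touch with the red mark inside the sector; do not push it on to the mark afterwards or send it spinning backwards. Finish while still holding the fingertip pressed on the stopped wheel, and leave the things round about where they are.

Things in the scene. Friction and masses are not known exactly. Their poses are not given: they have to be found in the camera images.
- stand: blue bearing stand, fixed to the bench: round foot 136 mm across; its origin is the centre of the underside, on the wheel's upright axis; a bracket on its own -x side carries the green sector. It stands anywhere on the front left of the bench, turned up to 1 rad; the space to its front and left is clear, with a black shoe-last jack about 100 mm behind and a clear bin behind to the right
- wheel (a joint): angle of the aluminium wheel about its upright axis in rad, growing counter-clockwise seen from above and counting on over many turns; the red mark is at the middle of the green sector at every whole multiple of 2 pi. At rest at the start, at 0.8 to 4.5. Left alone at w rad/s it slows by about 0.06 + 0.12 w rad/s2 (give or take a quarter): from 4 rad/s some 3 to 4 turns in about 18 s
- hub (a point): centre of the wheel's flat top, on its axis, 44 mm above the bench. Disc 160 mm across, 14 mm thick; the flat is free from 52 to 80 mm from the axis; dark hub in the middle 38 mm across, up to 59 mm above the bench. About 0.9 kg, inertia about 0.003 kg m2, very easy to turn; a light press on the flat (a few N) stops it almost at once, a hard knock may bounce it
- mark (a point): outer end of the red radial line on the wheel (8 mm wide, 26 mm long), at the rim 80 mm from the axis, at the height of the flat top
- sector (a point): fixed point on the middle line of the green sector, 80 mm from the axis, 44 mm above the bench; the sector spans 20 degrees to either side, is 83 to 101 mm from the axis and lies level with the wheel's top, with white lines at its ends
- stud0 (a point): centre of the top of a black upright stud on the wheel, 12 mm across, 22 mm tall (top 66 mm above the bench), 45 mm from the axis; 60 degrees counter-clockwise from the red mark; the studs go round with the wheel
- stud1 (a point): centre of the top of a black upright stud on the wheel, 12 mm across, 22 mm tall (top 66 mm above the bench), 45 mm from the axis; 180 degrees counter-clockwise from the red mark; the studs go round with the wheel
- stud2 (a point): centre of the top of a black upright stud on the wheel, 12 mm across, 22 mm tall (top 66 mm above the bench), 45 mm from the axis; 300 degrees counter-clockwise from the red mark; the studs go round with the wheel
- tin_at (a point): bystander, centre half-way up: red-lidded round polish tin, 69 mm across, 21 mm high; loose, to be left alone
- spool_at (a point): bystander, centre half-way up: spool of black thread, 41 mm across, 50 mm high, upright; loose, to be left alone
- puck_at (a point): bystander, centre half-way up: yellow round wax puck, 42 mm across, 13 mm high; loose, to be left alone
- heel_at (a point): bystander, centre half-way up: brown and black heel block, 72x65x16 mm, flat; loose, to be left alone

How it is judged:
On the way, in this order (a step that is already met when the one before it is completed fails the run):
1. the wheel has been flicked and spins counter-clockwise with nothing touching it (velocity of joint wheel above 1.5 rad/s and contact force between anything else and wheel below 0.1 N and value of joint wheel below 9 rad), for 0.1 s.
2. it has gone round at least one full turn and still spins untouched (value of joint wheel above 10.8 rad and velocity of joint wheel above 0.1 rad/s and contact force between anything else and wheel below 0.1 N), for 0.02 s.
At the end, for the whole second after the job is handed in: after at least one full turn the wheel is at rest (under 0.05 rad/s) with the middle of the red mark within 20 degrees of the middle of the green sector, and the fingers still press on the wheel with more than 0.5 N (distance between mark and sector below 0.0278 m and velocity of joint wheel between -0.05 and 0.05 rad/s and contact force between the fingers and wheel above 0.5 N and value of joint wheel above 10.8 rad); the arm keeps its last pose, push and grip.
It fails at once if a stud is gripped between the fingers ((horizontal distance between the grasp point and stud0 below 0.007 m and height (world z) of the grasp point below 0.078 m and contact force between the fingers and wheel above 0.5 N) or (horizontal distance between the grasp point and stud1 below 0.007 m and height (world z) of the grasp point below 0.078 m and contact force between the fingers and wheel above 0.5 N) or (horizontal distance between the grasp point and stud2 below 0.007 m and height (world z) of the grasp point below 0.078 m and contact force between the fingers and wheel above 0.5 N)).
It fails at once if after its free turn (joint past 9 rad) the wheel is touched while the red mark is more than a quarter turn from the sector (value of joint wheel above 9 rad and contact force between anything else and wheel above 0.3 N and distance between mark and sector above 0.1131 m).
It fails at once if after its free turn (joint past 9 rad) the wheel is touched while it stands or creeps (under 0.1 rad/s) with the mark off the sector (value of joint wheel above 9 rad and contact force between anything else and wheel above 0.3 N and distance between mark and sector above 0.03 m and velocity of joint wheel below 0.1 rad/s).
It fails at once if the wheel spins backwards (clockwise) by itself, faster than 0.5 rad/s (velocity of joint wheel below -0.5 rad/s and contact force between anything else and wheel below 0.1 N).
It fails at once if a bystander is moved more than 15 mm (distance of any of tin_at, spool_at, puck_at, heel_at from where it was at the start of the episode above 0.015 m).
It also fails if it takes over 48 s, if anything falls off the work surface, if the arm or the gripper's body presses on something with over 40 N, if the wrist force passes 120 N, or if a joint passes its speed limit or range.

## Robot

A 7-joint arm with a two-finger parallel gripper is mounted at the origin on a cart in front of the work surface, level with it; the furniture and walls round the work are solid. World frame = base frame: x ahead of the robot, y to its left, z up, the work surface at z = 0. Lengths are in m, angles in rad, forces in N, time in s.
With the tool pointing down it reaches from about 0.425 to 0.925 m from the base axis. Payload 6.8 kg.
Tool frame: the origin (TCP) lies midway between the tips of the shut fingers; the grasp point (between the pads) lies 19 mm behind it; z points along the fingers, y is the line along which they close (so a half turn about z gives the same grasp; the last joint's range is limited). The gripper opens to 85 mm and grips with 20 to 120 N. Pads are 22 mm wide; open, the fingers measure 114 mm over their backs; the gripper's body (76 mm by 85 mm) begins 54 mm behind the grasp point. The pads swing forward as they close: fully open they stand 13 mm farther back than shut.
Start: joints at [1.219, 0.477, 0.022, 1.555, -0.011, 1.109, -0.083], TCP at [0.163, -0.655, 0.21] pointing down, gripper open.
Joint ranges: [-2.96, 2.96], [-0.34, 2.1], [-1.41, 1.46], [0.24, 2.44], [-1.37, 4.51], [0.17, 1.92], [-2.96, 2.96]. Speed limits (rad/s): [2.39, 2.39, 3.14, 3.14, 3.14, 3.14, 3.14].

## Interface

Orientations are given as a unit quaternion [w, x, y, z].
In Python, from station import * gives the robot as it stands. The module is installed in compiled form; this text tells all that it offers.
- The arm moves only by the shell command python3 -m jog 'ROWS' [OPENING] [FORCE]. ROWS is JSON, a list of rows, each an object of numbers: "x", "y", "z": the shift along the tool's x, y, z in m; "ax", "ay", "az": the turn, a rotation vector about the tool's x, y, z in rad. In form: [{"x": .., "y": .., "z": .., "ax": .., "ay": .., "az": ..}, ...]. A call has 1 to 12 rows; each row is the pose to reach, as a shift and turn from the pose commanded when the call began, along the tool's axes at that moment; what a row does not reach only later rows make up. A row lasts 1/10 s, in which the tool goes at most 50 mm and 8.59 degrees, less where a joint would pass 70% of its speed; a pose out of reach is approached as far as the arm can. A call with a gripper value outside its range is refused whole. OPENING is the opening, from 0 (shut) to 1 (fully open), set as the call begins (- or left out, the last holds). The fingers move at their own pace and stop on an object; FORCE is the grip in N (left out, the last holds). Time passes only in rows, so rows that repeat a pose let the fingers close. It gives the time, the measured TCP pose, the force, the opening and the grip force at its end, in the units of the state.
- get_obs(): the state, without advancing time (a new reading comes with each control period).
- read_camera(name): name is "scene" or "top" or "wrist"; returns the picture (400x640x3 uint8, red, green, blue); there is no depth.
- camera_params(name): a dict with "K" (3x3 intrinsics, pixels), "D" ([k1, k2, p1, p2, k3] as OpenCV has them; the pictures are not rectified), "origin" and "attitude" of the camera in the world. Camera axes: x right, y up, looking along -z (the intrinsics and any distortion apply to the point x, -y, -z); pixel columns grow to the right and rows downward; lengths in m; the calibration is good to about 2 mm. A picture is of the moment at which its call begins: read the wrist's pose just before it. camera_params takes no time and is no camera call; for the wrist camera it gives the pose at the moment of the call.
- hand_in(): hands the job in; it is judged then, once.
The state is a dict: "t": time; "q": joint angles; "joint_vel": joint speeds; "joint_torque": joint torques, N m; "eef_pos": TCP position; "tool_rot": TCP orientation; "contact_force": force on the tool from outside, world axes, zero at the start; "torque": the same for the moment, N m; "gripper_width": opening from 0.0 (shut) to 1.0 (fully open); "grasp_force": force on a finger pad.
Only numpy, scipy, OpenCV 4.12 (cv2) and the standard library are available. Lean on these libraries where they do the work, as an engineer would, in place of code of your own. Each camera call takes 0.05 s, during which the arm holds its last target. There are 200 camera calls.

## Working session

There is one attempt and no reset: what is moved stays moved. The work goes in short steps, Python scripts to look and compute and a shell command to move; the robot and the scene stay as the last step left them, time stands still between calls to the robot, and variables do not carry over. Pictures are saved under pics/ and viewed, at most 10 in all, crops included, and the job is handed in when it is done.

```bash
mkdir -p pics
python3 - <<'E'
from station import *
import cv2
o=get_obs();print({k:o[k] for k in('t','eef_pos','tool_rot','gripper_width')})
for n in('scene','top'):
    p=camera_params(n);print(n,p)
    cv2.imwrite(f'pics/{n}0.png',read_camera(n)[:,:,::-1])
E
```

```text
{'t': 0.0, 'eef_pos': array([ 0.16277174, -0.65443306,  0.20924227]), 'tool_rot': array([-8.77050219e-04,  9.92576150e-01,  1.21621486e-01, -1.79168996e-04]), 'gripper_width': 1.0068714549555091}
scene {'K': array([[448.17354745,   0.        , 323.91091948],
       [  0.        , 448.17354745, 208.20486128],
       [  0.        ,   0.        ,   1.        ]]), 'D': array([-0.12188746,  0.        ,  0.        ,  0.        ,  0.        ]), 'origin': array([0.10831212, 0.58501876, 0.56908046]), 'attitude': array([-0.29765026, -0.15708012,  0.42095796,  0.8423328 ])}
top {'K': array([[435.98887713,   0.        , 328.5205862 ],
       [  0.        , 435.98887713, 205.38092302],
       [  0.        ,   0.        ,   1.        ]]), 'D': array([-0.07606044,  0.        ,  0.        ,  0.        ,  0.        ]), 'origin': array([0.35621075, 0.03632515, 1.06242291]), 'attitude': array([-0.69999094, -0.07322793,  0.07296992,  0.70662985])}
```

View pics/top0.png

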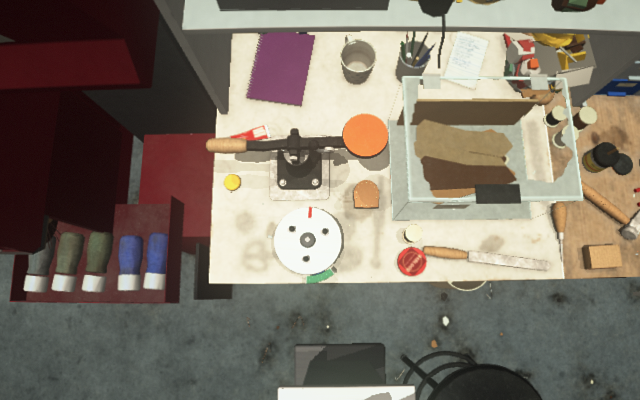

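View pics/scene0.png

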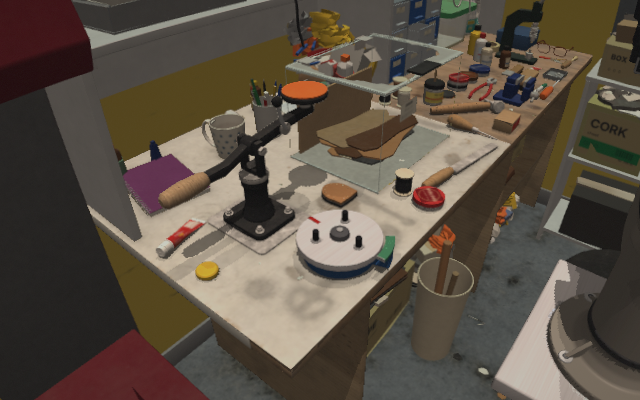

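The top view shows the wheel centred near (308,240), the red mark at (310,212) and the green sector at (320,277). The jack is behind the wheel, with the heel, spool, tin and puck lying around it. I'll enlarge both views for accurate pixel positions.

```bash
cat > h.py <<'E'
import numpy as np, cv2
from station import *
from scipy.spatial.transform import Rotation as R
def rot(q): return R.from_quat([q[1],q[2],q[3],q[0]]).as_matrix()
def ray(p,uv):
    u=cv2.undistortPoints(np.array([[uv]],float),p['K'],p['D'])[0,0]
    return rot(p['attitude'])@np.array([u[0],-u[1],-1])
def onz(p,uv,z):
    d=ray(p,uv);o=np.array(p['origin']);return o+d*(z-o[2])/d[2]
def proj(p,X):
    c=rot(p['attitude']).T@(np.asarray(X)-p['origin'])
    return cv2.projectPoints(np.array([[c[0],-c[1],-c[2]]]),np.zeros(3),np.zeros(3),p['K'],p['D'])[0][0,0]
def tri(p,a,q,b):
    A=np.c_[ray(p,a),-ray(q,b)];s=np.linalg.lstsq(A,np.array(q['origin'])-p['origin'],rcond=None)[0]
    X=p['origin']+ray(p,a)*s[0];Y=q['origin']+ray(q,b)*s[1];return (X+Y)/2,np.linalg.norm(X-Y)
E
python3 - <<'E'
import cv2,numpy as np
a=cv2.imread('pics/top0.png')[200:290,268:358];b=cv2.imread('pics/scene0.png')[200:280,290:400]
a=cv2.resize(a,None,fx=6,fy=6,interpolation=2);b=cv2.resize(b,None,fx=7,fy=7,interpolation=2)
cv2.imwrite('pics/a.png',a);cv2.imwrite('pics/b.png',b)
E
```

```text
(no output)
```

View pics/a.png

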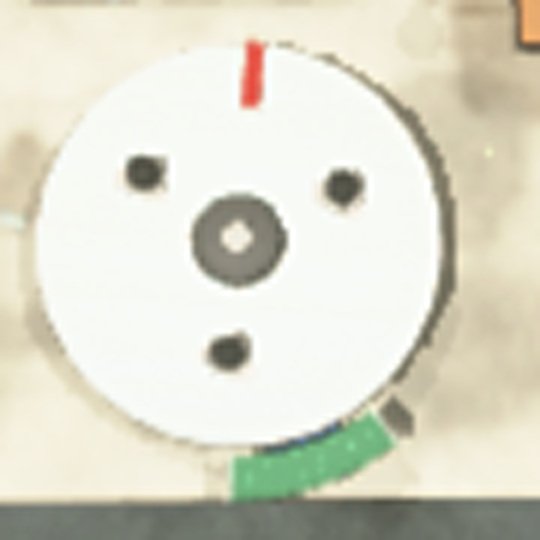

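View pics/b.png

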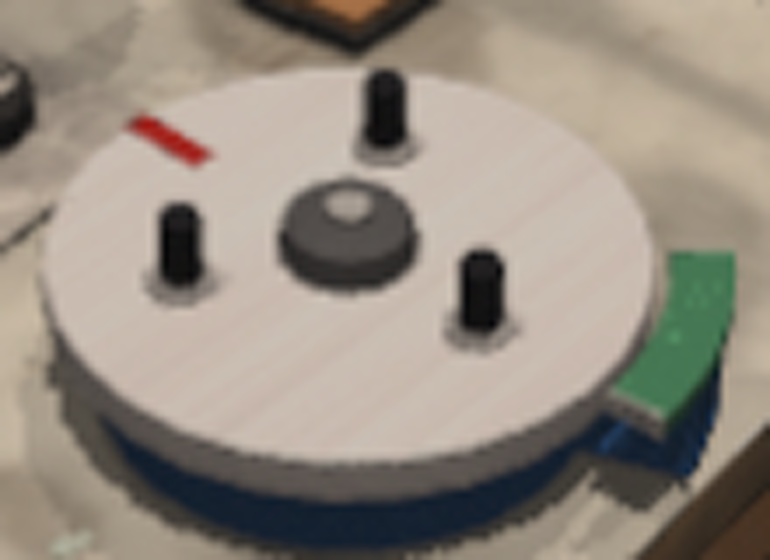

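In the top crop the disc centre is at (239,243), the stud tops at (145,172), (344,187) and (229,352), the mark's outer end at (254,42), and the sector runs from (233,478) to (388,428). In the scene crop the stud tops are at (180,212), (385,78) and (482,258), and the mark's outer end is at (136,122).

Run:
```python
from h import *
T=camera_params('top');S=camera_params('scene')
a=lambda x,y:(268+(x+.5)/6-.5,200+(y+.5)/6-.5)
b=lambda x,y:(290+(x+.5)/7-.5,200+(y+.5)/7-.5)
for n,u,v in[('studL',(145,172),(180,212)),('studR',(344,187),(385,78)),('studN',(229,352),(482,258)),('mark',(254,43),(136,122)),('hubtop',(236,236),(348,203)),('secfar',(245,457),(625,398))]:
    print(n,tri(T,a(*u),S,b(*v)))
c=onz(T,a(239,243.5),.044);print('centre disc',c)
st=[onz(T,a(*u),.066) for u in((145,172),(344,187),(229,352))];print(st,np.mean(st,0))
st=[onz(S,b(*u),.066) for u in((180,212),(385,78),(482,258))];print('scene',np.mean(st,0))
C=np.mean(st,0)
for n,u in[('mark',(254,43)),('e1',(233,458)),('e1b',(233,499)),('e2',(372,414)),('e2b',(393,446))]:
    X=onz(T,a(*u),.044);d=(X-c)[:2];print(n,X,np.hypot(*d),np.degrees(np.arctan2(d[1],d[0])))
print('edge',[onz(T,uv,0) for uv in((215,283),(560,279))])
top=cv2.imread('pics/top0.png')
for n,uv,z in[('puck',(232,182),.013),('heel',(366,195),.016),('spool',(412,233),.05),('tin',(411,262),.021),('jack',(298,135),.15)]:print(n,onz(T,uv,z))
```

```text
studL (array([0.51415348, 0.12232471, 0.06413056]), np.float64(0.0034505528370172445))
studR (array([0.50750191, 0.04541479, 0.06437549]), np.float64(0.0032232772170461294))
studN (array([0.44417024, 0.08949711, 0.06395599]), np.float64(0.002487832865332562))
mark (array([0.56799591, 0.08037042, 0.04201325]), np.float64(0.0006445641982400265))
hubtop (array([0.48898664, 0.08690221, 0.05740474]), np.float64(0.0013587097398157178))
secfar (array([0.40462015, 0.08409133, 0.03572637]), np.float64(0.00018978120591397652))
centre disc [0.48719417 0.08604529 0.044     ]
[array([0.51238901, 0.12121383, 0.066     ]), array([0.50585502, 0.04457946, 0.066     ]), array([0.44290255, 0.08877672, 0.066     ])] [0.48704886 0.08485667 0.066     ]
scene [0.48867797 0.08813689 0.066     ]
mark [0.56730793 0.08010717 0.044     ] 0.08033352258559792 -4.239071890745393
e1 [0.40396908 0.08837876 0.044     ] 0.0832578027981976 178.3939571435005
e1b [0.38832426 0.08838166 0.044     ] 0.09889751575005472 178.64630566014574
e2 [0.42037417 0.03462088 0.044     ] 0.0843171523809713 -142.41826564841094
e2b [0.40801471 0.02663916 0.044     ] 0.09898724933084041 -143.1201337251233
edge [array([0.39024543, 0.31204233, 0.        ]), array([ 0.38880413, -0.53249266,  0.        ])]
puck [0.63873331 0.27625573 0.013     ]
heel [ 0.60137668 -0.05699091  0.016     ]
spool [ 0.50081013 -0.15971176  0.05      ]
tin [ 0.43520357 -0.15972233  0.021     ]
jack [0.70818923 0.1020029  0.15      ]
```

```bash
cat >> h.py <<'E'
def tool(X,yaw=90):
    """rows for absolute TCP target X, tool straight down with tool x at yaw deg, from the present pose"""
    o=get_obs();R0=rot(o['tool_rot']);p=R0.T@(np.array(X)-o['eef_pos'])
    y=np.radians(yaw);Rt=np.array([[np.cos(y),np.sin(y),0],[np.sin(y),-np.cos(y),0],[0,0,-1]])
    return p.round(4),R.from_matrix(R0.T@Rt).as_rotvec().round(4)
E
python3 - <<'E'
from h import *
print(rot(get_obs()['tool_rot']).round(3))
for X in((.3,-.47,.21),(.43,-.15,.21),(.437,.135,.15)):print(X,*tool(X))
E
```

```text
[[ 0.97   0.241 -0.001]
 [ 0.241 -0.97   0.002]
 [-0.    -0.002 -1.   ]]
(0.3, -0.47, 0.21) [ 0.1777 -0.1459 -0.0005] [-1.5000e-03 -1.0000e-03 -1.3269e+00]
(0.43, -0.15, 0.21) [ 0.3811 -0.4251 -0.    ] [-1.5000e-03 -1.0000e-03 -1.3269e+00]
(0.437, 0.135, 0.15) [ 0.4567 -0.6998  0.0604] [-1.5000e-03 -1.0000e-03 -1.3269e+00]
```

```bash
python3 -m jog '[{"x":0.035,"y":-0.029,"az":-0.11},{"x":0.071,"y":-0.058,"az":-0.22},{"x":0.107,"y":-0.088,"az":-0.33},{"x":0.142,"y":-0.117,"az":-0.44},{"x":0.178,"y":-0.146,"az":-0.55},{"x":0.207,"y":-0.186,"az":-0.66},{"x":0.236,"y":-0.226,"az":-0.77},{"x":0.265,"y":-0.266,"az":-0.88},{"x":0.294,"y":-0.306,"az":-0.99},{"x":0.323,"y":-0.346,"az":-1.1},{"x":0.352,"y":-0.386,"az":-1.21},{"x":0.381,"y":-0.425,"az":-1.327}]' 0 20
python3 - <<'E'
from h import *
for X in((.43,-.15,.21),(.437,.13,.15)):print(X,*tool(X))
E
```

```text
(0.43, -0.15, 0.21) [ 0.3811 -0.4251 -0.    ] [-1.5000e-03 -1.0000e-03 -1.3269e+00]
(0.437, 0.13, 0.15) [ 0.4555 -0.695   0.0604] [-1.5000e-03 -1.0000e-03 -1.3269e+00]validation failed for argument at $[0]...
```

The call was refused, and nothing moved. I'll give all six keys in every row.

```bash
python3 -m jog '[{"x":0.035,"y":-0.029,"z":0,"ax":0,"ay":0,"az":-0.11},{"x":0.071,"y":-0.058,"z":0,"ax":0,"ay":0,"az":-0.22},{"x":0.107,"y":-0.088,"z":0,"ax":0,"ay":0,"az":-0.33},{"x":0.142,"y":-0.117,"z":0,"ax":0,"ay":0,"az":-0.44},{"x":0.178,"y":-0.146,"z":0,"ax":0,"ay":0,"az":-0.55},{"x":0.207,"y":-0.186,"z":0,"ax":0,"ay":0,"az":-0.66},{"x":0.236,"y":-0.226,"z":0,"ax":0,"ay":0,"az":-0.77},{"x":0.265,"y":-0.266,"z":0,"ax":0,"ay":0,"az":-0.88},{"x":0.294,"y":-0.306,"z":0,"ax":0,"ay":0,"az":-0.99},{"x":0.323,"y":-0.346,"z":0,"ax":0,"ay":0,"az":-1.1},{"x":0.352,"y":-0.386,"z":0,"ax":0,"ay":0,"az":-1.21},{"x":0.381,"y":-0.425,"z":0,"ax":0,"ay":0,"az":-1.327}]' 0 20
python3 - <<'E'
from h import *
for X in((.43,-.15,.21),(.437,.13,.15)):print(X,*tool(X))
E
```

```text
t: 1.3
eef_pos: [0.4302, -0.1487, 0.2102]
tool_rot: [0.0, 0.706, 0.709, -0.0]
contact_force: [0.4, 0.2, 0.5]
gripper_width: 0.002
grasp_force: 0.0
(0.43, -0.15, 0.21) [-0.0013 -0.0002  0.0002] [-0.0001  0.0004  0.0045]
(0.437, 0.13, 0.15) [0.2787 0.0081 0.0601] [-0.0001  0.0004  0.0045]
```

```bash
python3 -m jog '[{"x":0.046,"y":0.001,"z":0.01,"ax":0,"ay":0,"az":0},{"x":0.093,"y":0.003,"z":0.02,"ax":0,"ay":0,"az":0},{"x":0.14,"y":0.004,"z":0.03,"ax":0,"ay":0,"az":0},{"x":0.187,"y":0.005,"z":0.04,"ax":0,"ay":0,"az":0},{"x":0.234,"y":0.007,"z":0.05,"ax":0,"ay":0,"az":0},{"x":0.279,"y":0.008,"z":0.06,"ax":0,"ay":0,"az":0},{"x":0.279,"y":0.008,"z":0.06,"ax":0,"ay":0,"az":0},{"x":0.279,"y":0.008,"z":0.06,"ax":0,"ay":0,"az":0}]'
python3 - <<'E'
from h import *
w=read_camera('wrist');s=read_camera('scene')
a=cv2.resize(s[150:290,250:430],None,fx=3,fy=3,interpolation=2);b=cv2.resize(w,(640,400))[:, :,:]
im=np.zeros((400*1,10,3),np.uint8)
cv2.imwrite('pics/c.png',np.hstack([a[:,:,::-1][:400],np.zeros((400,5,3),np.uint8)])); cv2.imwrite('pics/w.png',w[:,:,::-1])
E
```

```text
t: 2.1
eef_pos: [0.4375, 0.1291, 0.1498]
tool_rot: [-0.0, 0.706, 0.708, -0.001]
contact_force: [0.3, 0.1, 0.1]
gripper_width: 0.003
grasp_force: 0.0
```

View pics/c.png

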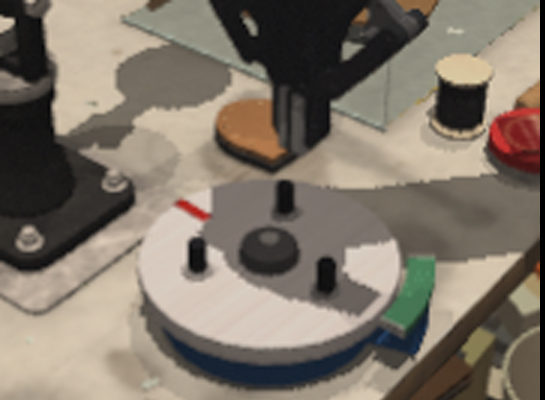

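The gripper is clear of everything and no stud is under the tip. Next I'll descend beside the near stud.

```bash
python3 -m jog '[{"x":0,"y":0,"z":0.03,"ax":0,"ay":0,"az":0},{"x":0,"y":0,"z":0.06,"ax":0,"ay":0,"az":0},{"x":0,"y":0,"z":0.085,"ax":0,"ay":0,"az":0},{"x":0,"y":0,"z":0.097,"ax":0,"ay":0,"az":0},{"x":0,"y":0,"z":0.097,"ax":0,"ay":0,"az":0},{"x":0,"y":0,"z":0.097,"ax":0,"ay":0,"az":0}]'
python3 - <<'E'
from h import *
T=camera_params('top');S=camera_params('scene')
print(get_obs()['eef_pos'])
s=read_camera('scene')
cv2.imwrite('pics/d.png',cv2.resize(s[180:290,280:410],None,fx=5,fy=5,interpolation=2)[:,:,::-1])
E
```

```text
t: 2.8
eef_pos: [0.4388, 0.1279, 0.0539]
tool_rot: [0.0, 0.708, 0.707, 0.0]
contact_force: [0.1, 0.2, -0.3]
gripper_width: -0.002
grasp_force: 0.0
[0.4387759  0.12792161 0.0539417 ]
```

View pics/d.png

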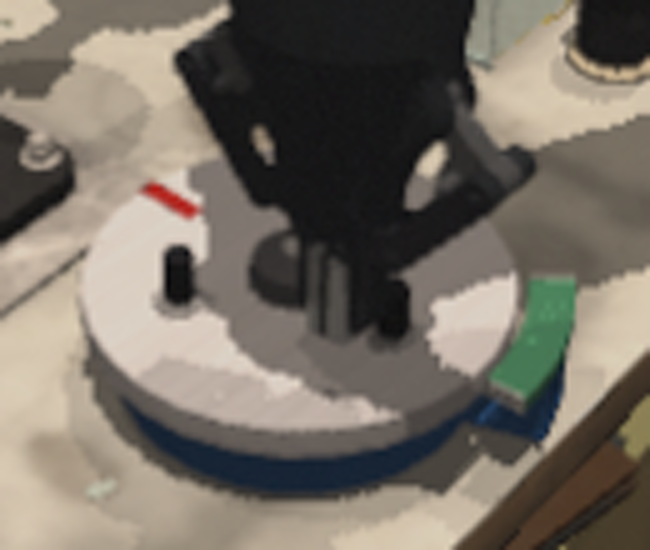

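The fingertip at (335,335) stands right beside the near stud at (393,310). Flick it at about 0.12 m/s, then lift.

```bash
python3 -m jog '[{"x":-0.005,"y":0.003,"z":0,"ax":0,"ay":0,"az":0},{"x":-0.015,"y":0.005,"z":0,"ax":0,"ay":0,"az":0},{"x":-0.027,"y":0.005,"z":0,"ax":0,"ay":0,"az":0},{"x":-0.039,"y":0.005,"z":0,"ax":0,"ay":0,"az":0},{"x":-0.051,"y":0.005,"z":0,"ax":0,"ay":0,"az":0},{"x":-0.051,"y":0.005,"z":-0.02,"ax":0,"ay":0,"az":0},{"x":-0.051,"y":0.005,"z":-0.06,"ax":0,"ay":0,"az":0}]'
cat >> h.py <<'E'
C=np.array([.4875,.0865])
def angle(name,save=None):
    """mark angle relative to the sector in rad (mod 2pi) from the red pixels on the wheel annulus"""
    p=camera_params(name);t=get_obs()['t'];im=read_camera(name).astype(int)
    if save: cv2.imwrite(save,im[:,:,::-1])
    r,g,b=im[...,0],im[...,1],im[...,2];m=(r>90)&(r>1.8*g)&(r>1.8*b)
    v,u=np.nonzero(m[190:290,260:400]);P=np.array([onz(p,(x+260,y+190),.044)[:2] for x,y in zip(u,v)]).reshape(-1,2)-C
    rr=np.hypot(*P.T);P=P[(rr>.05)&(rr<.083)]
    if len(P)<4: return t,len(P),None
    a=P.mean(0);return t,len(P),round(float((np.arctan2(a[1],a[0])-np.radians(198))%(2*np.pi)),3)
E
python3 - <<'E'
from h import *
for i in range(3):
  print(angle('scene'),angle('top'))
print(get_obs()['eef_pos'],*tool((.4875,.0195,.075)))
E
```

```text
t: 3.55
eef_pos: [0.4407, 0.0753, 0.1117]
tool_rot: [-0.002, 0.708, 0.707, -0.002]
contact_force: [1.5, -0.4, 0.5]
gripper_width: -0.002
grasp_force: 0.0
(3.55, 27, 2.769) (3.6, 0, None)
(3.65, 27, 2.769) (3.7, 0, None)
(3.75, 27, 2.769) (3.8, 0, None)
[0.44240804 0.07650484 0.11244494] [-0.057   0.0452  0.0374] [-0.0013  0.0006 -0.0006]
```

The wheel didn't move, so the finger missed the stud. I'll check where the fingertip really was in picture d.

Run:
```python
from h import *
S=camera_params('scene')
f=lambda X:(proj(S,X)-[280,180])*5
print('tcp',f((.4388,.1279,.0539)),'tcp+y',f((.4388,.1279,.094)))
for n,X in[('studN',(.4427,.0892,.066)),('studNbase',(.4427,.0892,.044)),('studL',(.513,.1215,.066))]:print(n,f(X))
im=read_camera('scene');cv2.imwrite('pics/e.png',cv2.resize(im[180:290,280:410],None,fx=5,fy=5,interpolation=2)[:,:,::-1])
```

```text
tcp [341.25216165 369.20331564] tcp+y [343.5969151 278.7576658]
studN [399.80220228 279.54005856]
studNbase [397.62156051 327.1636807 ]
studL [185.05740953 246.27198506]
```

View pics/e.png

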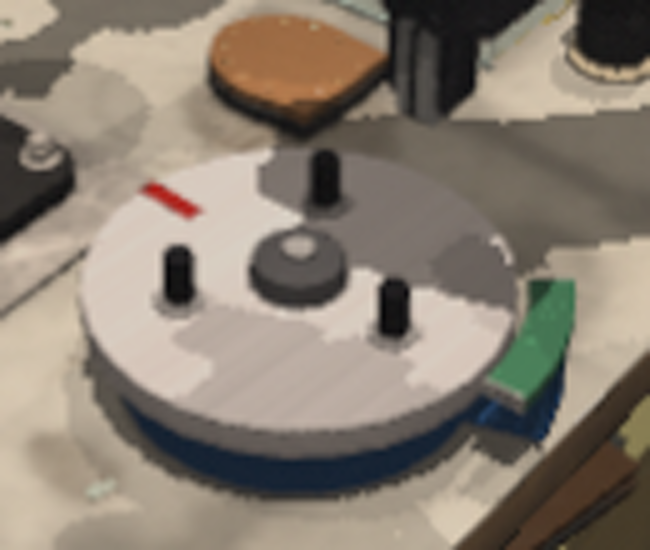

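Run:
```python
from h import *
S=camera_params('scene');print(S['origin'])
f=lambda X:(proj(S,X)-[280,180])*5
o=get_obs();X=o['eef_pos'];print(X,o['gripper_width'])
for dz in(0,.006,.012,.018):print(dz,f(X+[0,0,dz]),f(X+[0,.011,dz]))
```

```text
[0.10831212 0.58501876 0.56908046]
[0.44224557 0.07665189 0.11225255] -0.001754133435491422
0 [427.24125467 156.64253379] [408.35899685 172.15358988]
0.006 [427.97654979 142.41531   ] [409.01284619 157.86947226]
0.012 [428.71675772 128.05258241] [409.67108238 143.44755842]
0.018 [429.46189599 113.55284625] [410.33372097 128.88629012]
```

The fingertip really ends about 15 mm above the reported TCP, so it passed over the stud. I'll go back and touch the flat lightly, away from the studs, to calibrate the height for both the flick and the brake.

```bash
python3 -m jog '[{"x":0.025,"y":0,"z":0,"ax":0,"ay":0,"az":0},{"x":0.053,"y":0,"z":0,"ax":0,"ay":0,"az":0},{"x":0.053,"y":0,"z":0.03,"ax":0,"ay":0,"az":0},{"x":0.053,"y":0,"z":0.055,"ax":0,"ay":0,"az":0},{"x":0.053,"y":0,"z":0.061,"ax":0,"ay":0,"az":0},{"x":0.053,"y":0,"z":0.061,"ax":0,"ay":0,"az":0}]' ; for i in 1 2; do python3 -m jog '[{"x":0,"y":0,"z":0.002,"ax":0,"ay":0,"az":0},{"x":0,"y":0,"z":0.004,"ax":0,"ay":0,"az":0},{"x":0,"y":0,"z":0.004,"ax":0,"ay":0,"az":0}]' | grep -E 'eef|force'; done
```

```text
t: 4.5
eef_pos: [0.4418, 0.1301, 0.051]
tool_rot: [-0.001, 0.707, 0.707, -0.001]
contact_force: [-0.6, 0.3, 0.9]
gripper_width: -0.004
grasp_force: 0.0
eef_pos: [0.4436, 0.1303, 0.0487]
contact_force: [-0.1, 0.3, -0.3]
grasp_force: 0.0
eef_pos: [0.443, 0.1302, 0.0441]
contact_force: [-0.3, 0.3, -0.4]
grasp_force: 0.0
```

```bash
for i in 1 2 3 4; do python3 -m jog '[{"x":0,"y":0,"z":0.001,"ax":0,"ay":0,"az":0},{"x":0,"y":0,"z":0.002,"ax":0,"ay":0,"az":0},{"x":0,"y":0,"z":0.002,"ax":0,"ay":0,"az":0}]' | grep -E 'eef|contact'; done
```

```text
eef_pos: [0.443, 0.1303, 0.0421]
contact_force: [-0.0, -0.3, -1.0]
eef_pos: [0.443, 0.1303, 0.0401]
contact_force: [-0.2, -0.2, 0.2]
eef_pos: [0.443, 0.1303, 0.0381]
contact_force: [-0.1, -1.1, -0.4]
eef_pos: [0.443, 0.1303, 0.0361]
contact_force: [0.6, -0.7, 0.1]
```

```bash
for i in 1 2 3 4; do python3 -m jog '[{"x":0,"y":0,"z":0.001,"ax":0,"ay":0,"az":0},{"x":0,"y":0,"z":0.002,"ax":0,"ay":0,"az":0},{"x":0,"y":0,"z":0.002,"ax":0,"ay":0,"az":0}]' | grep -E 'eef|contact'; done
python3 - <<'E'
from h import *
print(angle('scene',save='pics/f0.png'))
cv2.imwrite('pics/f.png',cv2.resize(cv2.imread('pics/f0.png')[180:290,280:410],None,fx=5,fy=5,interpolation=2))
E
```

```text
eef_pos: [0.443, 0.1303, 0.0341]
contact_force: [-0.5, 0.6, -0.6]
eef_pos: [0.443, 0.1303, 0.032]
contact_force: [0.0, 0.4, -0.4]
eef_pos: [0.443, 0.1303, 0.0301]
contact_force: [0.1, -0.1, -1.1]
eef_pos: [0.443, 0.1303, 0.0281]
contact_force: [0.3, 0.3, 0.4]
(7.5, 27, 2.769)[ WARN:0@1.084] global loadsave.cpp:1063 imwrite_ Unsupported depth image for selected encoder is fallbacked to CV_8U.
```

View pics/f.png

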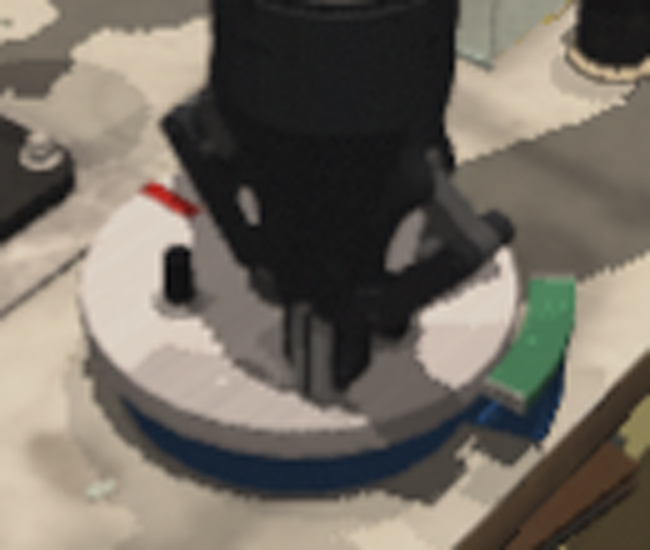

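```bash
for i in 1 2 3; do python3 -m jog '[{"x":0,"y":0,"z":0.001,"ax":0,"ay":0,"az":0},{"x":0,"y":0,"z":0.001,"ax":0,"ay":0,"az":0}]' | grep -E 'eef|contact'; done
python3 - <<'E'
from h import *
print(angle('scene'))
E
```

```text
eef_pos: [0.443, 0.1303, 0.0271]
contact_force: [-1.1, -0.5, 0.8]
eef_pos: [0.443, 0.1303, 0.0261]
contact_force: [-0.4, 0.5, -0.4]
eef_pos: [0.4431, 0.1303, 0.0251]
contact_force: [0.6, -0.7, -0.0]
(8.15, 27, 2.769)
```

```bash
for i in 1 2 3 4; do python3 -m jog '[{"x":0,"y":0,"z":0.001,"ax":0,"ay":0,"az":0},{"x":0,"y":0,"z":0.001,"ax":0,"ay":0,"az":0}]' | grep -E 'eef|contact'; done
```

```text
eef_pos: [0.4431, 0.1303, 0.0241]
contact_force: [-0.5, 1.4, 0.6]
eef_pos: [0.443, 0.1303, 0.0231]
contact_force: [-0.3, 0.5, 0.0]
eef_pos: [0.444, 0.1312, 0.023]
contact_force: [-0.5, 1.3, 8.7]
eef_pos: [0.445, 0.1321, 0.0229]
contact_force: [-3.2, 1.0, 17.4]
```

Contact came at TCP z = 0.023 with about 9 N per mm. I'll raise 7 mm and flick again.

```bash
python3 -m jog '[{"x":0,"y":0,"z":-0.007,"ax":0,"ay":0,"az":0},{"x":-0.004,"y":0,"z":-0.007,"ax":0,"ay":0,"az":0},{"x":-0.014,"y":0,"z":-0.007,"ax":0,"ay":0,"az":0},{"x":-0.026,"y":0,"z":-0.007,"ax":0,"ay":0,"az":0},{"x":-0.038,"y":0,"z":-0.007,"ax":0,"ay":0,"az":0},{"x":-0.050,"y":0,"z":-0.007,"ax":0,"ay":0,"az":0},{"x":-0.050,"y":0,"z":-0.03,"ax":0,"ay":0,"az":0},{"x":-0.050,"y":0,"z":-0.07,"ax":0,"ay":0,"az":0}]'
python3 - <<'E'
from h import *
for i in range(6):print(angle('scene'))
print(get_obs()['eef_pos'],*tool((.4875,.0195,.052)))
E
```

```text
t: 9.8
eef_pos: [0.4409, 0.0781, 0.0898]
tool_rot: [-0.002, 0.708, 0.706, -0.002]
contact_force: [1.4, -0.4, 1.4]
gripper_width: 0.002
grasp_force: 0.0
(9.8, 35, 4.103)
(9.85, 38, 4.253)
(9.9, 39, 4.4)
(9.95, 39, 4.548)
(10.0, 39, 4.695)
(10.05, 39, 4.842)
[0.44238632 0.07928207 0.09041847] [-0.0597  0.0452  0.0384] [-0.0015  0.0007 -0.001 ]
```

The wheel now spins at about 2.95 rad/s, untouched. I'll move to hover over the flat on its right side.

```bash
python3 -m jog '[{"x":-0.03,"y":0.023,"z":0,"ax":0,"ay":0,"az":0},{"x":-0.06,"y":0.045,"z":0,"ax":0,"ay":0,"az":0},{"x":-0.06,"y":0.045,"z":0.02,"ax":0,"ay":0,"az":0},{"x":-0.06,"y":0.045,"z":0.042,"ax":0,"ay":0,"az":0},{"x":-0.06,"y":0.045,"z":0.042,"ax":0,"ay":0,"az":0},{"x":-0.06,"y":0.045,"z":0.042,"ax":0,"ay":0,"az":0}]'
python3 - <<'E'
from h import *
for i in range(5):print(angle('scene',save='pics/g0.png' if i==4 else None))
cv2.imwrite('pics/g.png',cv2.resize(cv2.imread('pics/g0.png')[160:290,270:410],None,fx=4,fy=4,interpolation=2))
print(get_obs()['eef_pos'],*tool((.4875,.0195,.030)))
E
```

```text
t: 10.7
eef_pos: [0.4871, 0.0205, 0.0485]
tool_rot: [-0.001, 0.707, 0.707, -0.001]
contact_force: [0.9, 0.5, 0.6]
gripper_width: -0.0
grasp_force: 0.0
(10.7, 30, 0.408)
(10.75, 32, 0.549)
(10.8, 29, 0.684)
(10.85, 27, 0.816)
(10.9, 28, 0.957)
[0.48863208 0.02052141 0.04999222] [-0.001  -0.0012  0.02  ] [0.0014 0.0001 0.0003][ WARN:0@3.388] global loadsave.cpp:1063 imwrite_ Unsupported depth image for selected encoder is fallbacked to CV_8U.
```

View pics/g.png

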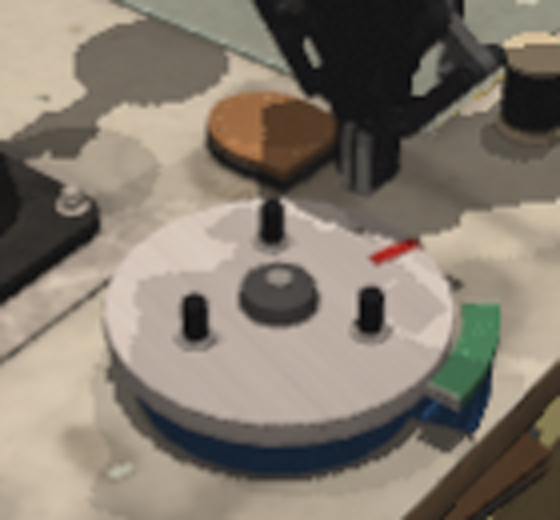

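The mark has just passed the sector for the first time at about 7.24 rad. The tip is above the right-hand rim. I'll lower to 7 mm above the flat and keep measuring.

```bash
python3 -m jog '[{"x":0.001,"y":-0.001,"z":0.008,"ax":0,"ay":0,"az":0},{"x":0.001,"y":-0.001,"z":0.017,"ax":0,"ay":0,"az":0},{"x":0.001,"y":-0.001,"z":0.020,"ax":0,"ay":0,"az":0},{"x":0.001,"y":-0.001,"z":0.020,"ax":0,"ay":0,"az":0}]'
python3 - <<'E'
from h import *
S=camera_params('scene');print((proj(S,(.4875,.0205,.071))-[270,160])*4)
for i in range(7):
  r=angle('scene')
  if i%3==0: print(r)
print(get_obs()['eef_pos'])
E
```

```text
t: 11.35
eef_pos: [0.4864, 0.0213, 0.0284]
tool_rot: [-0.001, 0.707, 0.707, -0.001]
contact_force: [0.3, 0.0, 0.7]
gripper_width: 0.004
grasp_force: 0.0
[367.97348683 182.9847225 ]
(11.35, 26, 2.1)
(11.5, 28, 2.456)
(11.65, 28, 2.802)
[0.48730939 0.02135917 0.02940438]
```

```bash
python3 -m jog '[{"x":0,"y":0,"z":0.002,"ax":0,"ay":0,"az":0},{"x":0,"y":0,"z":0.0035,"ax":0,"ay":0,"az":0},{"x":0,"y":0,"z":0.0035,"ax":0,"ay":0,"az":0}]' | grep -E 't:|eef|contact'
python3 - <<'E'
from h import *
for i in range(14):
  r=angle('scene')
  if i%3==0 or r[2]>5.0: print(r)
  if r[2] and r[2]>4.9: break
print(get_obs()['t'],get_obs()['eef_pos'])
E
```

```text
t: 12.0
eef_pos: [0.4869, 0.0213, 0.0255]
tool_rot: [-0.0, 0.707, 0.707, -0.0]
contact_force: [-0.8, -0.1, 0.7]
(12.0, 37, 3.556)
(12.15, 33, 3.872)
(12.3, 37, 4.176)
(12.45, 39, 4.471)
(12.6, 45, 4.769)
12.7 [0.48712718 0.02134592 0.02572256]
```

Run:
```python
from h import *
for i in range(14):
  r=angle('scene');print(r)
  if r[2] and r[2]>5.7: break
print(get_obs()['t'],get_obs()['eef_pos'])
```

```text
(12.7, 42, 4.963)
(12.75, 44, 5.059)
(12.8, 45, 5.151)
(12.85, 39, 5.248)
(12.9, 40, 5.343)
(12.95, 39, 5.436)
(13.0, 42, 5.525)
(13.05, 38, 5.616)
(13.1, 38, 5.707)
13.15 [0.48711958 0.0213445  0.02572584]
```

```bash
python3 -m jog '[{"x":0,"y":0,"z":0.0015,"ax":0,"ay":0,"az":0},{"x":0,"y":0,"z":0.0038,"ax":0,"ay":0,"az":0},{"x":0,"y":0,"z":0.0052,"ax":0,"ay":0,"az":0},{"x":0,"y":0,"z":0.0052,"ax":0,"ay":0,"az":0},{"x":0,"y":0,"z":0.0052,"ax":0,"ay":0,"az":0}]'
python3 - <<'E'
from h import *
for i in range(4):print(angle('scene'),get_obs()['contact_force'].round(1))
E
```

```text
t: 13.65
eef_pos: [0.4905, 0.0215, 0.0229]
tool_rot: [0.002, 0.707, 0.707, 0.002]
contact_force: [-1.4, -1.9, 21.9]
gripper_width: 0.0
grasp_force: 10.7
(13.65, 32, 6.124) [-0.5 -2.9 21.6]
(13.7, 32, 6.124) [-0.7 -2.8 21.7]
(13.75, 31, 6.122) [-0.7 -2.6 20.9]
(13.8, 31, 6.122) [-0.5 -2.8 21.9]
```

The wheel has stopped with the mark about 9° before the sector's middle, and the fingertip is pressing with about 21 N. Handing in.

```bash
python3 -c "
from station import *
print(hand_in())"
```

```text
the job is handed in; nothing more can be done
None
```

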